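Find the out-of-balance centrifuge rotor on the knife edge

TASK

One of the two look-alike two-cup rotor arms is out of balance. Set them by their notch across the knife edge of the balancing stand and let go to find out which: leave the one that settles level balancing there by itself, and set the one that dips to one end down on its cups in the undivided steel reject tray.

Things in the scene. Friction and masses are not known exactly. Their poses are not given: they have to be found in the camera images.
- rotor_a: Rotor arm: aluminium bar along its y, 147 mm long, a black-capped cup (33 mm wide, 42 mm tall) at each end, axes at y = +-57 mm. Midway a black handle block, 18 mm in x, 28 mm in y, 2 to 42 mm above the origin. Under it a notch along x, 26 mm wide in x, flanks falling 30 degrees for 26 mm each way. Origin: crown of the notch, 44 mm above the cup bottoms. Stands on the table, z up. 0.2 to 0.3 kg.
- rotor_b: The other rotor arm, looking exactly like rotor_a: same sizes, origin at the crown of its notch, z up. Either may start in either place. One of the two is heavier at one end, which cannot be seen. Both have their mass centre below the crown.
- edge (a point): Middle of the knife edge, 71 mm above the table: a slick steel ridge 50 mm long along x, rounded to 3 mm; z up. Fixed stand, base plate 80 (x) by 164 (y) by 12 mm. A rotor hangs along y, either way, origin here, cups 15 mm above the plate; let go within 8 mm in y or 10 degrees it slides home. A sound one settles level in 2 s; the bad one drops a cup on the plate and stays tilted 13 degrees.
- tray: Reject tray: plain steel tray without dividers, fixed, 200 (x) by 150 (y) by 22 mm high, walls and floor 3 mm; origin at the centre of its underside, z up. A rotor arm fits in along the tray's x, on its cups, its origin then 47 mm above the table. The white tray with dividers is not it.

How it is judged (in metres and radians):
At the end, for the whole second after the job is handed in: One rotor arm hangs by its notch on the knife edge, level within 6 degrees, at rest, notch within 15 mm of the middle of the edge and 6 mm of its height; the other stands at rest on its cups in the steel reject tray (tilt under 11 degrees), its middle within 85 by 60 mm of the centre; both released (((horizontal distance between rotor_a and edge below 0.015 m and z of rotor_a in the frame of edge between -0.006 and 0.006 m and angle between rotor_a's own z axis and vertical below 0.11 rad and linear speed of each of rotor_a, rotor_b below 0.03 m/s and angular speed of rotor_a below 0.4 rad/s and angle between rotor_b's own z axis and vertical below 0.2 rad and z of rotor_b in the frame of tray between 0.03 and 0.06 m and x of rotor_b in the frame of tray between -0.085 and 0.085 m and y of rotor_b in the frame of tray between -0.06 and 0.06 m) or (horizontal distance between rotor_b and edge below 0.015 m and z of rotor_b in the frame of edge between -0.006 and 0.006 m and angle between rotor_b's own z axis and vertical below 0.11 rad and linear speed of each of rotor_b, rotor_a below 0.03 m/s and angular speed of rotor_b below 0.4 rad/s and angle between rotor_a's own z axis and vertical below 0.2 rad and z of rotor_a in the frame of tray between 0.03 and 0.06 m and x of rotor_a in the frame of tray between -0.085 and 0.085 m and y of rotor_a in the frame of tray between -0.06 and 0.06 m))); the robot touches nothing.
It also fails if it takes over 69 s, if anything falls off the work surface, if the arm or the gripper's body presses on something with over 40 N, if the wrist force passes 120 N, or if a joint passes its speed limit or range.

ROBOT

A 6-joint arm with a two-finger parallel gripper is mounted at the origin on the work surface. World frame = base frame: x ahead of the robot, y to its left, z up, the work surface at z = 0. Lengths are in mm, angles in rad, forces in N, time in s.
With the tool pointing down it reaches from about 150 to 775 mm from the base axis. Payload 6.1 kg.
Tool frame: the origin (TCP) lies on the centre line of the jaws, within the pads' length; the fingertips stand ctrl.tip_extent ahead of it and the grasp point (between the pads) lies 5 mm behind it (ctrl.tip_extent is the distance from the TCP to the fingertips, in mm); z points along the fingers, x is the direction in which the jaws open and shut, and the axes are right-handed (so a half turn about z gives the same grasp; the last joint's range is limited). The gripper opens to 85 mm and grips with 20 to 120 N. Pads are 22 mm wide; open, the fingers measure 114 mm over their backs; the gripper's body (76 mm by 85 mm) begins 54 mm behind the grasp point. The pads swing forward as they close: fully open they stand 13 mm farther back than shut.
Start: joints at [-1.223, 0.126, -0.04, 1.405, 0, 1.571], TCP at [178.929, -493.551, 245.295] pointing down, gripper open.
Joint ranges: [-2.72, 2.72], [-0.95, 1.95], [-1.27, 1.35], [-1.78, 2.02], [-1.46, 1.47], [-3.14, 3.14]. Speed limits (rad/s): [2.39, 2.39, 3.01, 3.14, 3.14, 3.14].

INTERFACE

Orientations are given as a rotation vector (axis times angle).
In Python, from cell import ctrl, vision, sign_off gives the robot as it stands. The module is installed in compiled form; this text tells all that it offers.
- The arm moves only by the tool arm_command, never from a script. Its argument "plan" is a list of rows, each an object of numbers: "x", "y", "z": the shift along the tool's x, y, z in mm; "ax", "ay", "az": the turn, a rotation vector about the tool's x, y, z in rad; "fingers": the opening, from 0 (shut) to 1 (fully open). In form: [{"x": .., "y": .., "z": .., "ax": .., "ay": .., "az": .., "fingers": ..}, ...]. A call has 1 to 20 rows; each row is the pose to reach, as a shift and turn from the pose commanded when the call began, along the tool's axes at that moment; what a row does not reach only later rows make up. A row lasts 1/10 s, in which the tool goes at most 50 mm and 8.59 degrees, less where a joint would pass 70% of its speed; a pose out of reach is approached as far as the arm can. A call with a gripper value outside its range is refused whole. The fingers move at their own pace and stop on an object; "squeeze" is the grip in N (left out, the last holds). Time passes only in rows, so rows that repeat a pose let the fingers close. It gives the time, the measured TCP pose, the force and the opening at its end, in the units of the state.
- ctrl.get_state(): the state, without advancing time (a new reading comes with each control period).
- vision.grab_frame(name): name is "side" or "top"; returns the picture (420x560x3 uint8, red, green, blue); there is no depth.
- vision.camera_params(name): a dict with "K" (3x3 intrinsics, pixels), "k1" (the pictures are not rectified: a ray, as slopes to the right and down, at radius r is drawn at 1 + k1 r^2 times it, then the intrinsics apply), "world_to_cam" (4x4, takes a point from world to camera coordinates). Camera axes: x right, y down, z forward; pixel columns grow to the right and rows downward; lengths in mm; the calibration is good to about 2 mm. A picture is of the moment at which its call begins. camera_params takes no time and is no camera call.
- sign_off(): hands the job in, once; it reports no verdict.
The state is a dict: "time": time; "qpos": joint angles; "joint_velocities": joint speeds; "tau": joint torques, N m; "position": TCP position; "tool_rot": TCP orientation; "force": force on the tool from outside, world axes, zero at the start; "ft_torque": the same for the moment, N m; "gripper_width": finger opening in mm.
Only numpy, scipy, OpenCV 4.12 (cv2) and the standard library are available. Lean on these libraries where they do the work, as an engineer would, in place of code of your own. Each camera call takes 0.05 s, during which the arm holds its last target. There are 200 camera calls.

## Working session

There is one attempt and no reset: what is moved stays moved. The work goes in short steps, Python scripts to look and compute and a tool call to move; the robot and the scene stay as the last step left them, time stands still between calls to the robot, and variables do not carry over. Pictures are saved under pics/ and viewed, about 8 in all and at most 12, crops included, and the job is handed in when it is done.

Besides the shell and the picture viewer there is one more tool, called after "Call:" by a JSON object that holds its "name" and its "arguments". arm_command: Moves the arm, as the interface text tells. Its arguments: {"type":"object","properties":{"plan":{"type":"array","items":{"type":"object","properties":{"x":{"type":"number"},"y":{"type":"number"},"z":{"type":"number"},"ax":{"type":"number"},"ay":{"type":"number"},"az":{"type":"number"},"fingers":{"type":"number"}}}},"squeeze":{"type":"number"}},"required":["plan"]}

```bash
mkdir -p pics; cat > h.py <<'E'
import numpy as np, cv2
from cell import ctrl, vision
from scipy.spatial.transform import Rotation as R
def params(n):
    p=vision.camera_params(n); return np.array(p['K'],float),p['k1'],np.array(p['world_to_cam'],float)
def grab(n,f=None):
    im=np.asarray(vision.grab_frame(n))
    if f: cv2.imwrite('pics/'+f,im[:,:,::-1])
    return im
def ray(n,uv):
    K,k1,T=params(n)
    u=cv2.undistortPoints(np.array([[uv]],float),K,np.array([k1,0,0,0,0.]))[0,0]
    return -T[:3,:3].T@T[:3,3], T[:3,:3].T@np.array([u[0],u[1],1])
def onplane(n,uv,z):
    c,d=ray(n,uv); return c+d*(z-c[2])/d[2]
def proj(n,P):
    K,k1,T=params(n)
    return cv2.projectPoints(np.array(P,float).reshape(-1,1,3),cv2.Rodrigues(T[:3,:3])[0],T[:3,3],K,np.array([k1,0,0,0,0.]))[0][:,0]
E
python3 - <<'E'
from h import *
a=grab('top','t0.png');b=grab('side','s0.png')
for n in('top','side'):
    K,k,T=params(n);print(n,K.round(1).tolist(),k,(-T[:3,:3].T@T[:3,3]).round(),T[:3,:3].round(2).tolist())
s=ctrl.get_state();print(s, ctrl.tip_extent)
E
```

```text
top [[455.1, 0.0, 284.6], [0.0, 455.1, 216.4], [0.0, 0.0, 1.0]] -0.07419686335710984 [ 381.  -33. 1041.] [[0.02, -1.0, -0.0], [-0.99, -0.02, -0.15], [0.15, 0.01, -0.99]]
side [[438.2, 0.0, 284.1], [0.0, 438.2, 209.2], [0.0, 0.0, 1.0]] -0.10537542402245904 [384. 650. 827.] [[-0.98, -0.21, -0.01], [-0.15, 0.74, -0.66], [0.14, -0.65, -0.75]]
{'time': 0.1, 'qpos': array([-1.22298907e+00,  1.26316096e-01, -4.04799274e-02,  1.40538058e+00,
       -3.03544617e-06,  1.57078253e+00]), 'joint_velocities': array([-0.00106408,  0.00020858, -0.00084246,  0.00029293,  0.00162931,
        0.00010903]), 'tau': array([-1.44207545e-03, -4.36904526e+01,  3.53603876e+01,  1.37645815e-02,
       -2.32409019e-05, -4.39230412e-07]), 'position': array([ 178.82641642, -493.25476738,  244.62059399]), 'tool_rot': array([-2.57167282e+00,  1.80309110e+00,  1.77753506e-03]), 'force': array([-0.32133248,  0.00567255, -0.75531467]), 'ft_torque': array([-0.03418923, -0.01863237, -0.01278967]), 'gripper_width': 85.27943842301313} 14.0
```

View pics/t0.png

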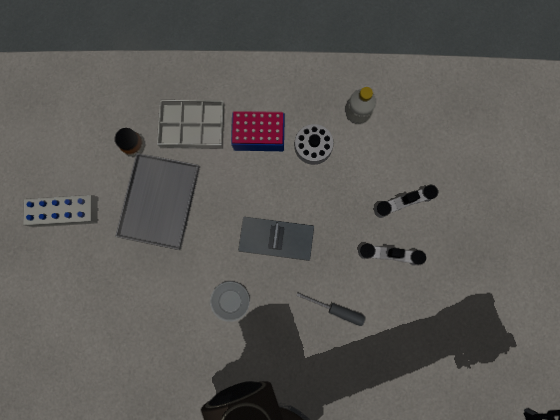

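View pics/s0.png

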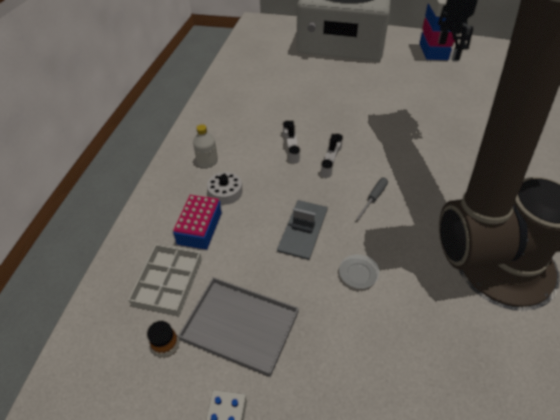

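The top view shows the rotors around (407,200) and (392,253), the stand at (276,238) and the steel tray at (159,201). The side view agrees. Next I measure all of them.

```bash
python3 - <<'E'
from h import *
im=cv2.imread('pics/t0.png');g=cv2.cvtColor(im,cv2.COLOR_BGR2GRAY)
print(g[238,250],g[200,160],g[200,220],g[300,400])
m=(g<38).astype('uint8')
n,l,st,c=cv2.connectedComponentsWithStats(m)
for i in range(1,n):
    if st[i,4]>15 and 340<c[i][0]<450 and 170<c[i][1]<275:
        print('dark',st[i].tolist(),c[i].round(1),'z42',onplane('top',c[i],42).round(1),'z86',onplane('top',c[i],86).round(1))
# plate and tray: pixels clearly darker than table / bluish
hsv=cv2.cvtColor(im,cv2.COLOR_BGR2HSV);print(hsv[238,250],hsv[200,160],hsv[200,220])
for nm,(x0,y0,x1,y1),z in(('plate',(230,208,325,268),12),('tray',(108,148,208,256),22)):
    s=im[y0:y1,x0:x1].astype(int); d=(s[:,:,0]-s[:,:,2])
    mm=(d>-3).astype('uint8')
    mm=cv2.morphologyEx(mm,cv2.MORPH_CLOSE,np.ones((3,3)))
    mm=cv2.morphologyEx(mm,cv2.MORPH_OPEN,np.ones((3,3)))
    k=max(cv2.findContours(mm,0,1)[0],key=cv2.contourArea)
    b=cv2.boxPoints(cv2.minAreaRect(k))+[x0,y0]
    w=np.array([onplane('top',p,z) for p in b])
    print(nm,b.round(1).tolist(),w[:,:2].round(1).tolist(),w.mean(0).round(1),[np.linalg.norm(w[i]-w[i-1]).round(1) for i in range(4)],'ang',np.degrees([np.arctan2(*(w[i]-w[i-1])[1::-1]) for i in range(4)]).round(1))
x=cv2.resize(im[140:280,220:460],None,fx=3.3,fy=3.3,interpolation=cv2.INTER_CUBIC);cv2.imwrite('pics/c1.png',x)
E
```

```text
72 82 101 108
dark [423, 185, 15, 14, 164] [429.9 191.4] z42 [ 591.9 -353.5   42. ] z86 [ 582.6 -339.4   86. ]
dark [402, 191, 18, 14, 160] [410.3 197.2] z42 [ 577.6 -308.5   42. ] z86 [ 568.9 -296.4   86. ]
dark [377, 201, 14, 15, 168] [383.4 208. ] z42 [ 552.1 -247.3   42. ] z86 [ 544.5 -237.8   86. ]
dark [360, 243, 15, 15, 174] [366.9 250.3] z42 [ 456.9 -209.5   42. ] z86 [ 453.5 -201.8   86. ]
dark [388, 248, 17, 10, 149] [395.8 252.5] z42 [ 453.  -273.5   42. ] z86 [ 449.8 -262.9   86. ]
dark [411, 250, 15, 15, 168] [418.1 256.9] z42 [ 444.2 -323.1   42. ] z86 [ 441.4 -310.3   86. ]
[102  17  75] [120   3  83] [ 17  17 104]
plate [[237.8, 251.1], [242.3, 216.0], [314.0, 225.2], [309.5, 260.2]] [[452.1, 77.3], [532.5, 69.7], [514.4, -94.3], [434.5, -84.9]] [483.4  -8.   12. ] [np.float64(163.2), np.float64(80.8), np.float64(165.0), np.float64(80.5)] ang [ 83.8  -5.4 -96.3 173.3]
tray [[115.1, 235.8], [134.3, 150.4], [199.5, 165.0], [180.3, 250.4]] [[480.0, 357.7], [681.4, 327.4], [648.3, 172.0], [450.1, 206.1]] [565.  265.8  22. ] [np.float64(154.5), np.float64(203.7), np.float64(158.9), np.float64(201.1)] ang [  78.8   -8.6 -102.   170.2]
```

View pics/c1.png

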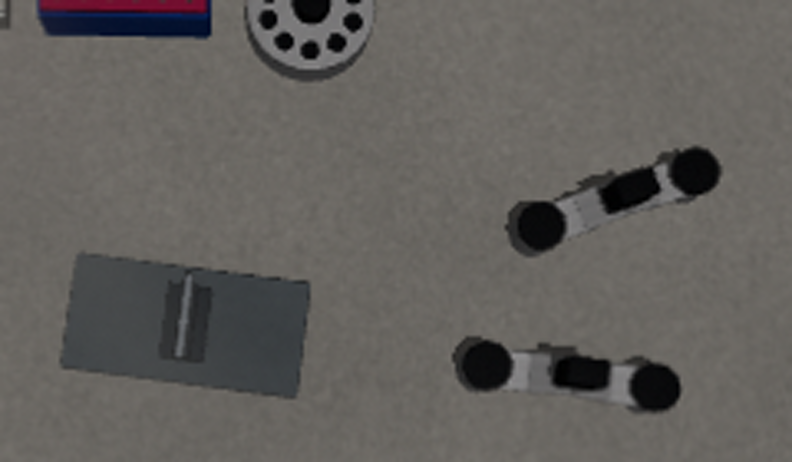

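```bash
cat >> h.py <<'E'
def go(x,y,z,yaw,tilt=0):
    "shift in tool axes to reach TCP world pose, tool down, tool-x yaw deg (mod 180), tilt deg about tool x"
    s=ctrl.get_state();R0=R.from_rotvec(s['tool_rot']);p=R0.inv().apply(np.array([x,y,z])-s['position'])
    best=min((R0.inv()*R.from_euler('z',yw,degrees=True)*R.from_euler('x',180+tilt*sg,degrees=True) for yw,sg in((yaw,1),(yaw+180,-1))),key=lambda r:r.magnitude())
    print('shift',p.round(1),'turn',best.as_rotvec().round(4))
E
python3 - <<'E'
from h import *
for uv in((277.3,223.3),(274.8,248.2)): print(onplane('top',uv,73).round(1))
go(450.5,-266.3,170,-6.4); 
E
```

```text
[509.  -11.9  73. ]
[455.5  -7.8  73. ]
shift [-120.7 -332.8   74.8] turn [-8.0000e-04  1.2000e-03 -1.1113e+00]
```

Call:
{"name": "arm_command", "arguments": {"plan": [{"x": -120.7,"y": -332.8,"z": 75,"az": -1.111,"fingers": 0.65},{"x": -120.7,"y": -332.8,"z": 75,"az": -1.111,"fingers": 0.65},{"x": -120.7,"y": -332.8,"z": 75,"az": -1.111,"fingers": 0.65},{"x": -120.7,"y": -332.8,"z": 75,"az": -1.111,"fingers": 0.65},{"x": -120.7,"y": -332.8,"z": 75,"az": -1.111,"fingers": 0.65},{"x": -120.7,"y": -332.8,"z": 75,"az": -1.111,"fingers": 0.65},{"x": -120.7,"y": -332.8,"z": 75,"az": -1.111,"fingers": 0.65},{"x": -120.7,"y": -332.8,"z": 75,"az": -1.111,"fingers": 0.65},{"x": -120.7,"y": -332.8,"z": 75,"az": -1.111,"fingers": 0.65},{"x": -120.7,"y": -332.8,"z": 75,"az": -1.111,"fingers": 0.65},{"x": -120.7,"y": -332.8,"z": 75,"az": -1.111,"fingers": 0.65},{"x": -120.7,"y": -332.8,"z": 75,"az": -1.111,"fingers": 0.65},{"x": -120.7,"y": -332.8,"z": 75,"az": -1.111,"fingers": 0.65}], "squeeze": 50}}

```text
invalid input at $.plan[0]: expected keys x, y, z, ax, ay, az, fingers
```

```bash
python3 - <<'E'
from h import *
go(450.5,-266.3,68,-6.4); s=ctrl.get_state();print(s['position'],s['time'],s['gripper_width'])
a=grab('side');b=proj('side',[[450,-266,66]])[0].astype(int);print(b)
c=a[b[1]-70:b[1]+60,b[0]-90:b[0]+90];cv2.imwrite('pics/s1.png',cv2.resize(c,None,fx=4,fy=4)[:,:,::-1])
E
```

```text
shift [-120.5 -332.8  176.8] turn [-8.0000e-04  1.2000e-03 -1.1113e+00]
[ 178.82641642 -493.25476738  244.62059399] 0.1 85.27943842301313
[332 142]
```

View pics/s1.png

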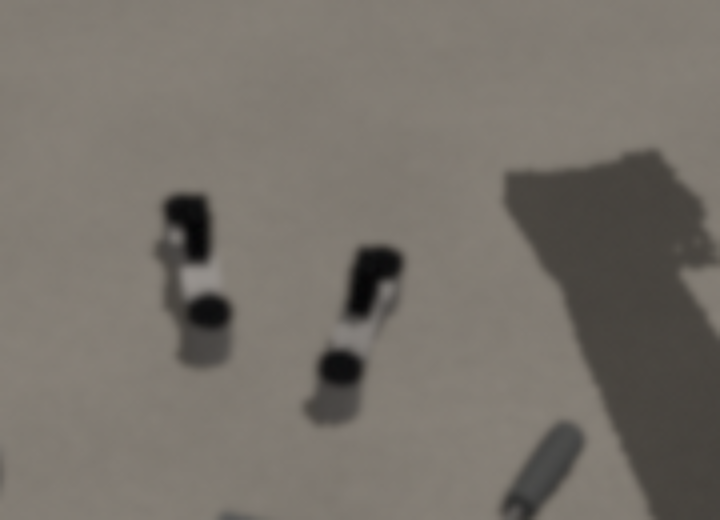

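The move was refused because every row needs all seven keys, so this picture shows the scene unmoved. It does check the measurement: the projected handle point, crop (360,280), falls on the near rotor's handle. I'll resend with full rows.

Call:
{"name": "arm_command", "arguments": {"plan": [{"x": -120.7,"y": -332.8,"z": 75,"ax": 0,"ay": 0,"az": -1.111,"fingers": 0.65},{"x": -120.7,"y": -332.8,"z": 75,"ax": 0,"ay": 0,"az": -1.111,"fingers": 0.65},{"x": -120.7,"y": -332.8,"z": 75,"ax": 0,"ay": 0,"az": -1.111,"fingers": 0.65},{"x": -120.7,"y": -332.8,"z": 75,"ax": 0,"ay": 0,"az": -1.111,"fingers": 0.65},{"x": -120.7,"y": -332.8,"z": 75,"ax": 0,"ay": 0,"az": -1.111,"fingers": 0.65},{"x": -120.7,"y": -332.8,"z": 75,"ax": 0,"ay": 0,"az": -1.111,"fingers": 0.65},{"x": -120.7,"y": -332.8,"z": 75,"ax": 0,"ay": 0,"az": -1.111,"fingers": 0.65},{"x": -120.7,"y": -332.8,"z": 75,"ax": 0,"ay": 0,"az": -1.111,"fingers": 0.65},{"x": -120.7,"y": -332.8,"z": 75,"ax": 0,"ay": 0,"az": -1.111,"fingers": 0.65},{"x": -120.7,"y": -332.8,"z": 75,"ax": 0,"ay": 0,"az": -1.111,"fingers": 0.65},{"x": -120.7,"y": -332.8,"z": 75,"ax": 0,"ay": 0,"az": -1.111,"fingers": 0.65},{"x": -120.7,"y": -332.8,"z": 75,"ax": 0,"ay": 0,"az": -1.111,"fingers": 0.65},{"x": -120.7,"y": -332.8,"z": 75,"ax": 0,"ay": 0,"az": -1.111,"fingers": 0.65}], "squeeze": 50}}

```text
time: 1.45
position: [450.1, -267.5, 170.7]
tool_rot: [3.136, -0.179, 0.001]
force: [-0.3, 0.4, -0.7]
gripper_width: 55.1
```

```bash
python3 - <<'E'
from h import *
go(450.5,-266.3,68,-6.4); s=ctrl.get_state();print(s['position'],s['time'],s['gripper_width'],s['joint_velocities'].round(3))
a=grab('side');b=proj('side',[[450,-266,100]])[0].astype(int);print(b)
c=a[b[1]-70:b[1]+60,b[0]-90:b[0]+90];cv2.imwrite('pics/s2.png',cv2.resize(c,None,fx=4,fy=4)[:,:,::-1])
E
```

```text
shift [  0.2  -1.3 102.7] turn [ 0.0003 -0.0005 -0.0024]
[ 450.1136925  -267.4943554   170.66145696] 1.45 55.12739700389216 [ 0.005  0.001 -0.001 -0.001  0.001 -0.002]
[333 132]
```

View pics/s2.png

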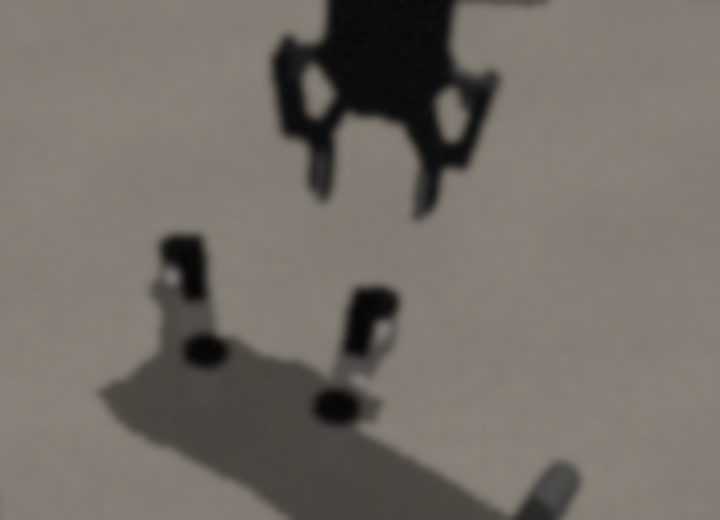

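The open jaws (crop 320 to 425) straddle the handle at (370,320). I'll descend, grip and lift.

Call:
{"name": "arm_command", "arguments": {"plan": [{"x": 0,"y": -1.3,"z": 45,"ax": 0,"ay": 0,"az": 0,"fingers": 0.65},{"x": 0,"y": -1.3,"z": 80,"ax": 0,"ay": 0,"az": 0,"fingers": 0.65},{"x": 0,"y": -1.3,"z": 102,"ax": 0,"ay": 0,"az": 0,"fingers": 0.65},{"x": 0,"y": -1.3,"z": 102,"ax": 0,"ay": 0,"az": 0,"fingers": 0.65},{"x": 0,"y": -1.3,"z": 102,"ax": 0,"ay": 0,"az": 0,"fingers": 0},{"x": 0,"y": -1.3,"z": 102,"ax": 0,"ay": 0,"az": 0,"fingers": 0},{"x": 0,"y": -1.3,"z": 102,"ax": 0,"ay": 0,"az": 0,"fingers": 0},{"x": 0,"y": -1.3,"z": 102,"ax": 0,"ay": 0,"az": 0,"fingers": 0},{"x": 0,"y": -1.3,"z": 102,"ax": 0,"ay": 0,"az": 0,"fingers": 0},{"x": 0,"y": -1.3,"z": 102,"ax": 0,"ay": 0,"az": 0,"fingers": 0},{"x": 0,"y": -1.3,"z": 102,"ax": 0,"ay": 0,"az": 0,"fingers": 0},{"x": 0,"y": -1.3,"z": 102,"ax": 0,"ay": 0,"az": 0,"fingers": 0}], "squeeze": 50}}

```text
time: 2.7
position: [451.9, -266.1, 70.1]
tool_rot: [3.135, -0.176, 0.005]
force: [-0.2, -1.0, 6.4]
gripper_width: 17.1
```

```bash
python3 - <<'E'
from h import *
s=ctrl.get_state();print(s['position'],s['time'],s['gripper_width'],s['force'],s['ft_torque'])
E
```

```text
[ 451.87995509 -266.08596353   70.07965904] 2.7 17.0871251773933 [-0.18472587 -0.96458125  6.44016462] [-0.04395121  0.0180635  -0.02550423]
```

Call:
{"name": "arm_command", "arguments": {"plan": [{"x": 0,"y": 0,"z": -45,"ax": 0,"ay": 0,"az": 0,"fingers": 0},{"x": 0,"y": 0,"z": -90,"ax": 0,"ay": 0,"az": 0,"fingers": 0},{"x": 0,"y": -20,"z": -120,"ax": 0,"ay": 0,"az": 0,"fingers": 0},{"x": 1,"y": -60,"z": -130,"ax": 0,"ay": 0,"az": -0.016,"fingers": 0},{"x": 1,"y": -105,"z": -130,"ax": 0,"ay": 0,"az": -0.016,"fingers": 0},{"x": 2,"y": -150,"z": -130,"ax": 0,"ay": 0,"az": -0.016,"fingers": 0},{"x": 2,"y": -195,"z": -130,"ax": 0,"ay": 0,"az": -0.016,"fingers": 0},{"x": 2,"y": -235,"z": -130,"ax": 0,"ay": 0,"az": -0.016,"fingers": 0},{"x": 2,"y": -259,"z": -130,"ax": 0,"ay": 0,"az": -0.016,"fingers": 0},{"x": 2,"y": -259,"z": -110,"ax": 0,"ay": 0,"az": -0.016,"fingers": 0},{"x": 2,"y": -259,"z": -80,"ax": 0,"ay": 0,"az": -0.016,"fingers": 0},{"x": 2,"y": -259,"z": -60,"ax": 0,"ay": 0,"az": -0.016,"fingers": 0},{"x": 2,"y": -259,"z": -60,"ax": 0,"ay": 0,"az": -0.016,"fingers": 0},{"x": 2,"y": -259,"z": -60,"ax": 0,"ay": 0,"az": -0.016,"fingers": 0}], "squeeze": 50}}

```text
time: 4.1
position: [481.6, -8.1, 128.7]
tool_rot: [-3.138, 0.151, 0.001]
force: [0.7, -0.3, -1.2]
gripper_width: 17.3
```

```bash
python3 - <<'E'
from h import *
go(483,-9,98,-5.5); s=ctrl.get_state();print(s['position'],s['time'],s['gripper_width'],s['force'],s['ft_torque'])
t=grab('top');a=grab('side')
def crop(im,n,P):
    b=proj(n,[P])[0].astype(int);print(n,b);return cv2.resize(im[b[1]-50:b[1]+50,b[0]-65:b[0]+65],None,fx=3,fy=3,interpolation=cv2.INTER_CUBIC)
cv2.imwrite('pics/p3.png',np.hstack([crop(t,'top',[483,-9,90]),crop(a,'side',[483,-9,90])])[:,:,::-1])
E
```

```text
shift [ 1.5  0.7 30.7] turn [-0.      0.0005  0.0001]
[481.58894081  -8.1476049  128.71192264] 4.1 17.274302851201142 [ 0.67338357 -0.33191206 -1.22802678] [ 0.00557239 -0.03813681  0.00449412]
top [275 234]
side [304 203]
```

View pics/p3.png

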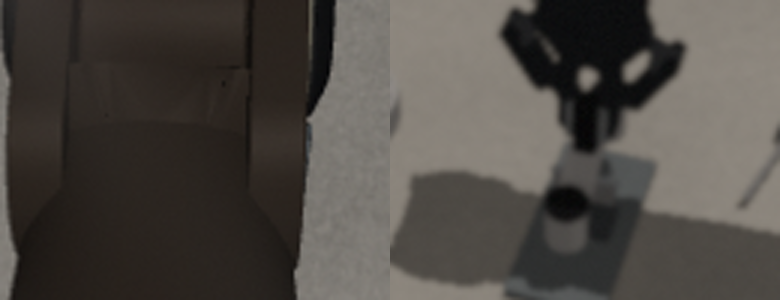

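The side crop shows the rotor held over the stand, with its near cup at crop (565,205) above the plate. I'll lower it on, open and back off.

Call:
{"name": "arm_command", "arguments": {"plan": [{"x": 1.5,"y": 0.7,"z": 18,"ax": 0,"ay": 0,"az": 0,"fingers": 0},{"x": 1.5,"y": 0.7,"z": 27,"ax": 0,"ay": 0,"az": 0,"fingers": 0},{"x": 1.5,"y": 0.7,"z": 30,"ax": 0,"ay": 0,"az": 0,"fingers": 0},{"x": 1.5,"y": 0.7,"z": 31,"ax": 0,"ay": 0,"az": 0,"fingers": 0},{"x": 1.5,"y": 0.7,"z": 32,"ax": 0,"ay": 0,"az": 0,"fingers": 0},{"x": 1.5,"y": 0.7,"z": 32,"ax": 0,"ay": 0,"az": 0,"fingers": 0}], "squeeze": 50}}

```text
time: 4.8
position: [484.2, -8.4, 97.9]
tool_rot: [-3.136, 0.15, -0.004]
force: [-1.5, 3.6, 4.1]
gripper_width: 17.5
```

Call:
{"name": "arm_command", "arguments": {"plan": [{"x": 0,"y": 0,"z": 0,"ax": 0,"ay": 0,"az": 0,"fingers": 0.55},{"x": 0,"y": 0,"z": 0,"ax": 0,"ay": 0,"az": 0,"fingers": 0.55},{"x": 0,"y": 0,"z": 0,"ax": 0,"ay": 0,"az": 0,"fingers": 0.55},{"x": 0,"y": 0,"z": 0,"ax": 0,"ay": 0,"az": 0,"fingers": 0.55},{"x": 0,"y": 0,"z": 0,"ax": 0,"ay": 0,"az": 0,"fingers": 0.55},{"x": 0,"y": 0,"z": -30,"ax": 0,"ay": 0,"az": 0,"fingers": 0.55},{"x": 0,"y": 0,"z": -70,"ax": 0,"ay": 0,"az": 0,"fingers": 0.55},{"x": 0,"y": 60,"z": -110,"ax": 0,"ay": 0,"az": 0,"fingers": 0.55},{"x": 0,"y": 105,"z": -130,"ax": 0,"ay": 0,"az": 0,"fingers": 0.55},{"x": 0,"y": 150,"z": -130,"ax": 0,"ay": 0,"az": 0,"fingers": 0.55},{"x": 0,"y": 195,"z": -130,"ax": 0,"ay": 0,"az": 0,"fingers": 0.55},{"x": 0,"y": 220,"z": -130,"ax": 0,"ay": 0,"az": 0,"fingers": 0.55},{"x": 0,"y": 220,"z": -130,"ax": 0,"ay": 0,"az": 0,"fingers": 0.55},{"x": 0,"y": 220,"z": -130,"ax": 0,"ay": 0,"az": 0,"fingers": 0.55},{"x": 0,"y": 220,"z": -130,"ax": 0,"ay": 0,"az": 0,"fingers": 0.55},{"x": 0,"y": 220,"z": -130,"ax": 0,"ay": 0,"az": 0,"fingers": 0.55},{"x": 0,"y": 220,"z": -130,"ax": 0,"ay": 0,"az": 0,"fingers": 0.55},{"x": 0,"y": 220,"z": -130,"ax": 0,"ay": 0,"az": 0,"fingers": 0.55},{"x": 0,"y": 220,"z": -130,"ax": 0,"ay": 0,"az": 0,"fingers": 0.55},{"x": 0,"y": 220,"z": -130,"ax": 0,"ay": 0,"az": 0,"fingers": 0.55}], "squeeze": 50}}

```text
time: 6.8
position: [462.2, -227.8, 226.3]
tool_rot: [3.138, -0.15, 0.0]
force: [-0.1, 0.4, -0.3]
gripper_width: 46.9
```

```bash
cat >> h.py <<'E'
def crop(im,n,P):
    b=proj(n,[P])[0].astype(int);o=b-[65,50];print(n,'origin',o);return cv2.resize(im[o[1]:o[1]+100,o[0]:o[0]+130],None,fx=3,fy=3,interpolation=cv2.INTER_CUBIC)
E
python3 - <<'E'
from h import *
t=grab('top','t4.png');a=grab('side','s4.png')
cv2.imwrite('pics/p4.png',np.hstack([crop(t,'top',[483,-9,71]),crop(a,'side',[483,-9,71])])[:,:,::-1])
s=ctrl.get_state();print(s['position'],s['time'])
E
```

```text
top origin [210 185]
side origin [238 159]
[ 462.10553512 -227.93534943  226.30104716] 6.9
```

View pics/p4.png

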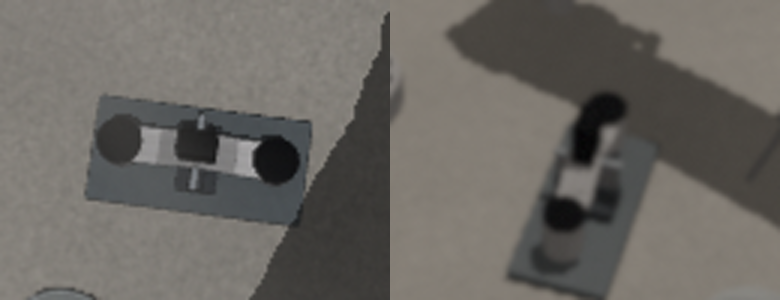

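```bash
cat >> h.py <<'E'
def tri(ut,us):
    (c1,d1),(c2,d2)=ray('top',ut),ray('side',us)
    k=np.linalg.lstsq(np.c_[d1,-d2],c2-c1,rcond=None)[0];a,b=c1+k[0]*d1,c2+k[1]*d2
    return (a+b)/2,np.linalg.norm(a-b)
E
python3 - <<'E'
from h import *
A,ea=tri((249.7,231.3),(296.3,229.7));B,eb=tri((302,238.3),(310,195))
print(A.round(1),ea.round(1),B.round(1),eb.round(1),np.linalg.norm(A-B),'tilt',np.degrees(np.arcsin((A-B)[2]/114)),(A+B)/2, np.degrees(np.arctan2(*(A-B)[1::-1])))
E
```

```text
[490.7  47.5  64.3] 1.8 [478.5 -65.8  61.6] 0.8 113.93808321692444 tilt 1.3871168808870658 [484.60315112  -9.14299711  62.94807163] 83.81026220154865
```

The two views triangulate the cap centres at 64 and 62 mm, a tilt of about 1.4°, where the bad one would show 13° (26 mm). So this rotor looks level, and I'll confirm it once more after going to the other one.

```bash
python3 - <<'E'
from h import *
go(572,-300.4,170,20.5)
E
```

```text
shift [116.3  61.6  56.3] turn [ 0.      0.     -0.4536]
```

Call:
{"name": "arm_command", "arguments": {"plan": [{"x": 116.3,"y": 61.6,"z": 56,"ax": 0,"ay": 0,"az": -0.454,"fingers": 0.65},{"x": 116.3,"y": 61.6,"z": 56,"ax": 0,"ay": 0,"az": -0.454,"fingers": 0.65},{"x": 116.3,"y": 61.6,"z": 56,"ax": 0,"ay": 0,"az": -0.454,"fingers": 0.65},{"x": 116.3,"y": 61.6,"z": 56,"ax": 0,"ay": 0,"az": -0.454,"fingers": 0.65},{"x": 116.3,"y": 61.6,"z": 56,"ax": 0,"ay": 0,"az": -0.454,"fingers": 0.65},{"x": 116.3,"y": 61.6,"z": 56,"ax": 0,"ay": 0,"az": -0.454,"fingers": 0.65},{"x": 116.3,"y": 61.6,"z": 56,"ax": 0,"ay": 0,"az": -0.454,"fingers": 0.65},{"x": 116.3,"y": 61.6,"z": 56,"ax": 0,"ay": 0,"az": -0.454,"fingers": 0.65}], "squeeze": 50}}

```text
time: 7.7
position: [571.6, -300.2, 172.1]
tool_rot: [3.09, 0.559, 0.003]
force: [-0.0, 0.2, -0.0]
gripper_width: 55.3
```

```bash
python3 - <<'E'
from h import *
go(572,-300.4,70,20.5); s=ctrl.get_state();print(s['position'],s['time'])
t=grab('top','t5.png');a=grab('side','s5.png')
cv2.imwrite('pics/p5.png',np.vstack([np.hstack([crop(t,'top',[483,-9,71]),crop(a,'side',[483,-9,71])]),np.hstack([crop(t,'top',[572,-300,90]),crop(a,'side',[572,-300,90])])])[:,:,::-1])
E
```

```text
shift [1.000e-01 2.000e-01 1.021e+02] turn [ 0.0017 -0.0016 -0.    ]
[ 571.61219991 -300.18183737  172.06253148] 7.7
top origin [210 185]
side origin [238 159]
top origin [347 145]
side origin [225  71]
```

View pics/p5.png

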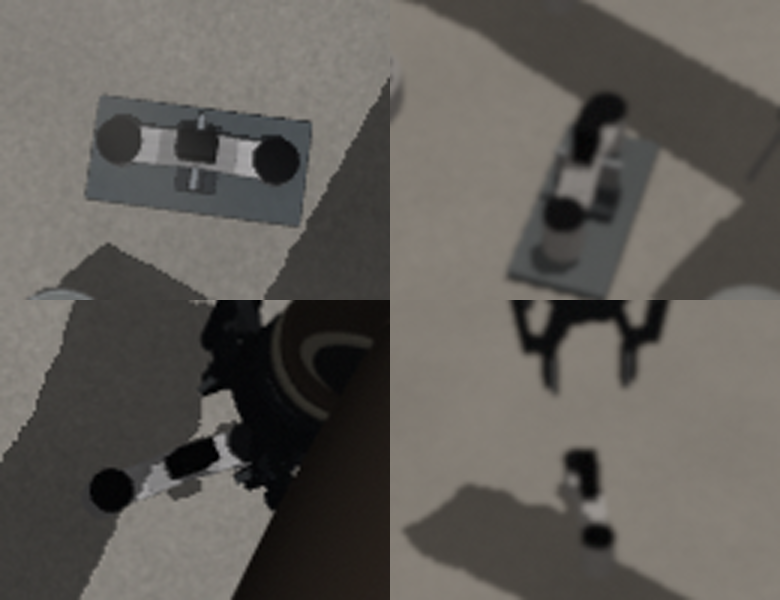

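The stand rotor hasn't changed after nearly 3 s: caps still at top (119,139) and (276,160), side (565,212) and (606,108). So it's level and sound. The jaws straddle the second handle, so I'll pick it up for the tray.

Call:
{"name": "arm_command", "arguments": {"plan": [{"x": 0,"y": 0,"z": 45,"ax": 0,"ay": 0,"az": 0,"fingers": 0.65},{"x": 0,"y": 0,"z": 80,"ax": 0,"ay": 0,"az": 0,"fingers": 0.65},{"x": 0,"y": 0,"z": 101,"ax": 0,"ay": 0,"az": 0,"fingers": 0.65},{"x": 0,"y": 0,"z": 101,"ax": 0,"ay": 0,"az": 0,"fingers": 0.65},{"x": 0,"y": 0,"z": 101,"ax": 0,"ay": 0,"az": 0,"fingers": 0},{"x": 0,"y": 0,"z": 101,"ax": 0,"ay": 0,"az": 0,"fingers": 0},{"x": 0,"y": 0,"z": 101,"ax": 0,"ay": 0,"az": 0,"fingers": 0},{"x": 0,"y": 0,"z": 101,"ax": 0,"ay": 0,"az": 0,"fingers": 0},{"x": 0,"y": 0,"z": 101,"ax": 0,"ay": 0,"az": 0,"fingers": 0},{"x": 0,"y": 0,"z": 101,"ax": 0,"ay": 0,"az": 0,"fingers": 0},{"x": 0,"y": 0,"z": 101,"ax": 0,"ay": 0,"az": 0,"fingers": 0},{"x": 0,"y": 0,"z": 70,"ax": 0,"ay": 0,"az": 0,"fingers": 0},{"x": 0,"y": 0,"z": 25,"ax": 0,"ay": 0,"az": 0,"fingers": 0},{"x": 0,"y": 0,"z": -20,"ax": 0,"ay": 0,"az": 0,"fingers": 0},{"x": 0,"y": 0,"z": -60,"ax": 0,"ay": 0,"az": 0,"fingers": 0},{"x": 0,"y": 0,"z": -100,"ax": 0,"ay": 0,"az": 0,"fingers": 0},{"x": 0,"y": 0,"z": -100,"ax": 0,"ay": 0,"az": 0,"fingers": 0},{"x": 0,"y": 0,"z": -100,"ax": 0,"ay": 0,"az": 0,"fingers": 0}], "squeeze": 60}}

```text
time: 9.6
position: [572.4, -300.7, 271.3]
tool_rot: [3.09, 0.559, 0.003]
force: [-0.1, 0.2, -2.1]
gripper_width: 17.0
```

```bash
python3 - <<'E'
from h import *
go(565,266,270,80); s=ctrl.get_state();print(s['position'],s['time'],s['gripper_width'],s['force'],s['ft_torque'],s['qpos'])
E
```

```text
shift [ 191.7 -533.4    0.6] turn [ 2.4000e-03 -5.0000e-04 -1.0383e+00]
[ 572.38504631 -300.73178996  271.27379588] 9.6 16.98642451749696 [-0.0608095   0.21792686 -2.10362676] [-0.05029762 -0.02649669 -0.00217819] [-4.83746009e-01  3.68673380e-01  3.29041959e-01  1.52880135e+00
 -3.54925068e-05  7.29051420e-01]
```

Call:
{"name": "arm_command", "arguments": {"plan": [{"x": 192,"y": -533,"z": 0,"ax": 0,"ay": 0,"az": -1.038,"fingers": 0},{"x": 192,"y": -533,"z": 0,"ax": 0,"ay": 0,"az": -1.038,"fingers": 0},{"x": 192,"y": -533,"z": 0,"ax": 0,"ay": 0,"az": -1.038,"fingers": 0},{"x": 192,"y": -533,"z": 0,"ax": 0,"ay": 0,"az": -1.038,"fingers": 0},{"x": 192,"y": -533,"z": 0,"ax": 0,"ay": 0,"az": -1.038,"fingers": 0},{"x": 192,"y": -533,"z": 0,"ax": 0,"ay": 0,"az": -1.038,"fingers": 0},{"x": 192,"y": -533,"z": 0,"ax": 0,"ay": 0,"az": -1.038,"fingers": 0},{"x": 192,"y": -533,"z": 0,"ax": 0,"ay": 0,"az": -1.038,"fingers": 0},{"x": 192,"y": -533,"z": 0,"ax": 0,"ay": 0,"az": -1.038,"fingers": 0},{"x": 192,"y": -533,"z": 0,"ax": 0,"ay": 0,"az": -1.038,"fingers": 0},{"x": 192,"y": -533,"z": 0,"ax": 0,"ay": 0,"az": -1.038,"fingers": 0},{"x": 192,"y": -533,"z": 0,"ax": 0,"ay": 0,"az": -1.038,"fingers": 0},{"x": 192,"y": -533,"z": 0,"ax": 0,"ay": 0,"az": -1.038,"fingers": 0},{"x": 192,"y": -533,"z": 50,"ax": 0,"ay": 0,"az": -1.038,"fingers": 0},{"x": 192,"y": -533,"z": 95,"ax": 0,"ay": 0,"az": -1.038,"fingers": 0},{"x": 192,"y": -533,"z": 140,"ax": 0,"ay": 0,"az": -1.038,"fingers": 0},{"x": 192,"y": -533,"z": 150,"ax": 0,"ay": 0,"az": -1.038,"fingers": 0},{"x": 192,"y": -533,"z": 150,"ax": 0,"ay": 0,"az": -1.038,"fingers": 0}], "squeeze": 60}}

```text
time: 11.4
position: [563.7, 264.1, 118.3]
tool_rot: [-2.407, -2.017, 0.008]
force: [-0.5, -0.4, -1.2]
gripper_width: 17.2
```

```bash
python3 - <<'E'
from h import *
go(565,266,74,80); s=ctrl.get_state();print(s['position'],s['time'],s['gripper_width'])
t=grab('top','t6.png');a=grab('side','s6.png')
cv2.imwrite('pics/p6.png',np.hstack([crop(t,'top',[565,266,40]),crop(a,'side',[565,266,60])])[:,:,::-1])
E
```

```text
shift [ 2.2  1.1 44.3] turn [-0.004   0.0032 -0.0016]
[563.71125075 264.09785582 118.30098123] 11.4 17.15622745583107
top origin [ 89 148]
side origin [172 260]
```

View pics/p6.png

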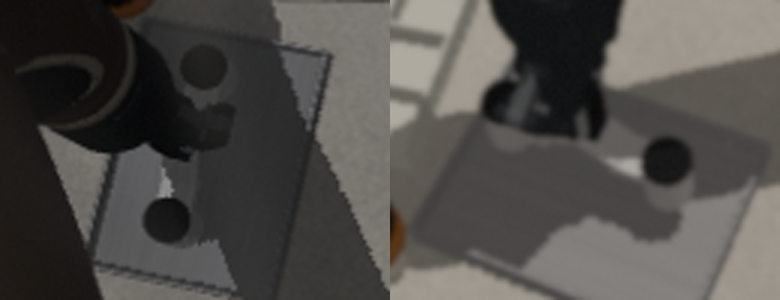

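The rotor hangs lengthwise inside the tray outline, with caps at top crop (205,67) and (167,220). I'll lower it and let go.

Call:
{"name": "arm_command", "arguments": {"plan": [{"x": 2,"y": 1,"z": 25,"ax": 0,"ay": 0,"az": 0,"fingers": 0},{"x": 2,"y": 1,"z": 38,"ax": 0,"ay": 0,"az": 0,"fingers": 0},{"x": 2,"y": 1,"z": 42,"ax": 0,"ay": 0,"az": 0,"fingers": 0},{"x": 2,"y": 1,"z": 43.5,"ax": 0,"ay": 0,"az": 0,"fingers": 0},{"x": 2,"y": 1,"z": 44.5,"ax": 0,"ay": 0,"az": 0,"fingers": 0},{"x": 2,"y": 1,"z": 44.5,"ax": 0,"ay": 0,"az": 0,"fingers": 0}], "squeeze": 60}}

```text
time: 12.1
position: [566.7, 268.0, 76.7]
tool_rot: [2.407, 2.019, 0.002]
force: [-0.2, 0.6, -1.5]
gripper_width: 17.3
```

Call:
{"name": "arm_command", "arguments": {"plan": [{"x": 0,"y": 0,"z": 1,"ax": 0,"ay": 0,"az": 0,"fingers": 0},{"x": 0,"y": 0,"z": 2,"ax": 0,"ay": 0,"az": 0,"fingers": 0},{"x": 0,"y": 0,"z": 2,"ax": 0,"ay": 0,"az": 0,"fingers": 0}], "squeeze": 60}}

```text
time: 12.4
position: [566.7, 267.9, 74.6]
tool_rot: [2.407, 2.019, 0.002]
force: [0.0, -0.8, 2.9]
gripper_width: 17.1
```

Contact at +2.9 N. I'll release and retreat.

Call:
{"name": "arm_command", "arguments": {"plan": [{"x": 0,"y": 0,"z": 0,"ax": 0,"ay": 0,"az": 0,"fingers": 0.55},{"x": 0,"y": 0,"z": 0,"ax": 0,"ay": 0,"az": 0,"fingers": 0.55},{"x": 0,"y": 0,"z": 0,"ax": 0,"ay": 0,"az": 0,"fingers": 0.55},{"x": 0,"y": 0,"z": 0,"ax": 0,"ay": 0,"az": 0,"fingers": 0.55},{"x": 0,"y": 0,"z": 0,"ax": 0,"ay": 0,"az": 0,"fingers": 0.55},{"x": 0,"y": 0,"z": -40,"ax": 0,"ay": 0,"az": 0,"fingers": 0.55},{"x": 0,"y": 0,"z": -85,"ax": 0,"ay": 0,"az": 0,"fingers": 0.55},{"x": 0,"y": 0,"z": -130,"ax": 0,"ay": 0,"az": 0,"fingers": 0.55},{"x": 0,"y": 0,"z": -170,"ax": 0,"ay": 0,"az": 0,"fingers": 0.55},{"x": 0,"y": -40,"z": -200,"ax": 0,"ay": 0,"az": 0,"fingers": 0.55},{"x": 0,"y": -80,"z": -200,"ax": 0,"ay": 0,"az": 0,"fingers": 0.55},{"x": 40,"y": -120,"z": -200,"ax": 0,"ay": 0,"az": 0,"fingers": 0.55},{"x": 80,"y": -140,"z": -200,"ax": 0,"ay": 0,"az": 0,"fingers": 0.55},{"x": 120,"y": -160,"z": -200,"ax": 0,"ay": 0,"az": 0,"fingers": 0.55},{"x": 160,"y": -180,"z": -200,"ax": 0,"ay": 0,"az": 0,"fingers": 0.55},{"x": 160,"y": -180,"z": -200,"ax": 0,"ay": 0,"az": 0,"fingers": 0.55},{"x": 160,"y": -180,"z": -200,"ax": 0,"ay": 0,"az": 0,"fingers": 0.55}], "squeeze": 60}}

```text
time: 14.1
position: [416.3, 457.5, 273.2]
tool_rot: [2.404, 2.021, -0.002]
force: [0.3, 0.4, 0.0]
gripper_width: 47.0
```

```bash
python3 - <<'E'
from h import *
s=ctrl.get_state();print(s['position'],s['time'],s['gripper_width'])
t=grab('top','t7.png');a=grab('side','s7.png')
cv2.imwrite('pics/p7.png',np.vstack([np.hstack([crop(t,'top',[565,266,40]),crop(a,'side',[565,266,40])]),np.hstack([crop(t,'top',[483,-9,71]),crop(a,'side',[483,-9,71])])])[:,:,::-1])
E
```

```text
[416.30985453 457.48128922 273.20393275] 14.1 47.03354961057792
top origin [ 89 148]
side origin [173 265]
top origin [210 185]
side origin [238 159]
```

View pics/p7.png

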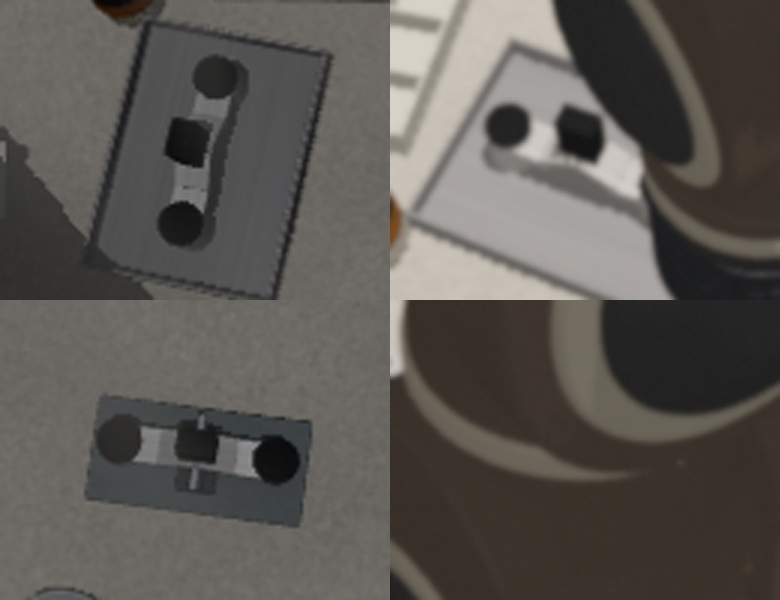

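```bash
python3 - <<'E'
from h import *
print('observed top (249.7,231.3),(302,238.3) side (296.3,229.7),(310,195)')
for t in(-13,0,13):
    P=[]
    for s in(1,-1):
        y,z=s*57,-2; c,n=np.cos(np.radians(t)),np.sin(np.radians(t)); y,z=y*c-z*n,y*n+z*c
        P.append([484+.11*y,-9+.994*y,71+z])
    print(t,proj('top',P).round(1).tolist(),proj('side',P).round(1).tolist())
im=cv2.imread('pics/s5.png');g=cv2.cvtColor(im,6)[159:259,238:368]
n,l,st,c=cv2.connectedComponentsWithStats((g<38).astype('uint8'))
print([(st[i].tolist(),(c[i]+[238,159]).round(1).tolist()) for i in range(1,n) if st[i,4]>15])
E
```

```text
observed top (249.7,231.3),(302,238.3) side (296.3,229.7),(310,195)
-13 [[250.8, 232.5], [301.8, 237.8]] [[296.3, 231.3], [310.3, 189.4]]
0 [[249.4, 231.7], [302.1, 238.5]] [[296.1, 228.4], [310.2, 192.9]]
13 [[249.4, 231.1], [301.0, 239.0]] [[296.3, 224.4], [309.8, 197.1]]
[([61, 31, 18, 24, 219], [306.0, 199.9]), ([69, 63, 7, 6, 31], [309.7, 224.3]), ([52, 66, 21, 11, 128], [296.6, 230.2])]
```

The row spacing of the caps in the side view is 34.7 px. A level rotor predicts 35.5, and a 13° tilt predicts 41.9 or 27.3, so it is level.

```bash
python3 -c "
from cell import sign_off
print(sign_off())"
```

```text
the job is handed in; nothing more can be done
None
```

I handed the job in at about 14 s. One rotor is balancing level on the knife edge, and the other is standing on its cups in the steel reject tray. `sign_off()` reports no verdict, so I can't confirm the result.

- **On the stand:** I set the nearer rotor on the edge and let go. It stayed level for almost 3 s, with the caps 34.7 px apart in the side view (level predicts 35.5; a 13° tilt predicts 41.9 or 27.3). The last top view shows it unmoved, about 2 mm from my measured middle of the edge.
- **In the tray:** I put the other rotor in the tray without trying it on the edge, so calling it the bad one rests only on the first being level. The last top view shows it lengthwise and near the tray's centre. It looks upright, but I did not measure its tilt.
- **Checks that fell short:**
    - My cap heights on the stand came out about 6 mm low at both ends. I put this down to picking the cap centres by eye; the tilt reading was only about 1.4°.
    - In the last side view the arm hid the stand and part of the tray, so the final check of the stand is from the top camera only.
- **Refused command:** the first move was refused because its rows lacked some keys, and nothing moved.

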